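# Open the bench shear and set the bar square to its fence and stop

## Robot

A 6-joint arm with a two-finger parallel gripper is mounted at the origin on a cart in front of the work surface, level with it; the furniture and walls round the work are solid. World frame = base frame: x ahead of the robot, y to its left, z up, the work surface at z = 0. Lengths are in m, angles in rad, forces in N, time in s.
With the tool pointing down it reaches from about 0.325 to 0.75 m from the base axis. Payload 7.6 kg.
Tool frame: the origin (TCP) lies at the very end of the fingers, on their centre line; the grasp point (between the pads) lies 19 mm behind it (ctrl.grip_depth is the distance from the TCP to the grasp point, in m); z points along the fingers, y is the line along which they close (so a half turn about z gives the same grasp; the last joint's range is limited). The gripper opens to 85 mm and grips with 20 to 120 N. Pads are 22 mm wide; open, the fingers measure 114 mm over their backs; the gripper's body (76 mm by 85 mm) begins 54 mm behind the grasp point. The pads swing forward as they close: fully open they stand 13 mm farther back than shut.
Start: joints at [1.151, 0.052, 1.401, -0, 1.689, -0.07], TCP at [0.18, 0.493, 0.231] pointing down, gripper open.
Joint ranges: [-2.9, 2.9], [-0.91, 2.17], [0.12, 2.37], [-1.06, 4.2], [0.26, 2.73], [-2.93, 2.93]. Speed limits (rad/s): [2.57, 2.57, 3.01, 3.14, 3.14, 3.14].

## Interface

Orientations are given as a unit quaternion [w, x, y, z].
In Python, from bench import ctrl, viewer gives the robot as it stands.
- The arm moves only by the tool servo_tool, never from a script. Its argument "series" is one flat list of numbers, 6 for each row, row after row: the shift along the tool's x, y, z as a fraction of full scale, then the turn, a rotation vector about the tool's x, y, z as a fraction of full scale. A call has 1 to 20 rows; each row is the pose to reach, as a shift and turn from the pose commanded when the call began, along the tool's axes at that moment; what a row does not reach only later rows make up. Full scale, the value 1, is 250 mm for a shift and 45 degrees for a turn. A row lasts 1/10 s, in which the tool goes at most 50 mm and 8.59 degrees, less where a joint would pass 70% of its speed; a pose out of reach is approached as far as the arm can. A call with a number of a shift or a turn outside -1 to 1 is refused whole. A call with a gripper value outside its range is refused whole. "hand" is the closure, from -1 (fully open) to 1 (shut), set as the call begins (left out, the last holds). The fingers move at their own pace and stop on an object; the grip force is fixed at half the most. Time passes only in rows, so rows that repeat a pose let the fingers close. It gives the time, the measured TCP pose, the force, the opening and the grip force at its end, in the units of the state.
- ctrl.state(): the state, without advancing time (a new reading comes with each control period).
- viewer.read_camera(name): name is "scene" or "top" or "wrist"; returns a dict with "color" (480x640x3 uint8, red, green, blue), "fov_y" (degrees; the focal length in pixels is half the picture's height over the tangent of half this angle, whatever the lens; pixels are square), "cx", "cy" (the principal point, pixels), "dist_coeffs" ([k1, k2, p1, p2, k3] as OpenCV has them; the pictures are not rectified), "extrinsics" (4x4, takes a point from world to camera coordinates). Camera axes: x right, y down, z forward; pixel columns grow to the right and rows downward; lengths in m; the calibration is good to about 2 mm. A picture is of the moment at which its call begins. There is no depth.
- ctrl.close_job(): hands the job in; it is judged then, once.
The state is a dict: "clock": time; "joint_pos": joint angles; "dq": joint speeds; "tau": joint torques, N m; "tcp_pos": TCP position; "eef_rot": TCP orientation; "contact_force": force on the tool from outside, world axes, zero at the start; "torque": the same for the moment, N m; "finger_gap": finger opening in m; "gripper_force": force on a finger pad.
Only numpy, scipy, OpenCV 4.12 (cv2) and the standard library are available. Lean on these libraries where they do the work, as an engineer would, in place of code of your own. Each camera call takes 0.05 s, during which the arm holds its last target. There are 200 camera calls.

## Task

Make the bench lever shear ready for a square cut: push its counterweighted blade arm up past the balance point, so that it stays fully raised by itself. Then push the flat aluminium bar along the bed until its right side lies against the side fence and its far end, under the raised blade, is home against the back stop. Only push, with fingertips or the outside of the fingers: do not pick the bar up, do not disturb the grease tin, spanner and caliper round the shear, and leave everything released at the end.

Things in the scene. Friction and masses are not known exactly. Their poses are not given: they have to be found in the camera images.
- shear: Small grey bench lever shear. Origin on the bench under the middle of its bed; x = feed direction (away from the robot within 13 degrees), y left along the blade, z up. Bed: flat dark plate 45 mm above the bench, x -105 to +86 mm, y -100 to +100 mm; its far edge is the lower blade. The blade arm swings in the plane x = 93 mm, just beyond.
- blade_arm (a joint): Blade arm angle, rad, about the shear's x. 0 = down, the blade edge 6 mm below bed level, barring the way to the stop; grows as the handle rises; 0.96 = fully raised, tail on its rest. A round counterweight (66 mm) on the tail makes it balance at about 0.5: let go below, it falls shut; above, it goes on to 0.96 and stays. Starting it up takes about 0.6 N m at the pivot.
- lever_pivot (a point): Centre of the arm's pivot bolt, right of the bed, at the shear's (93, -125, 75) mm. Axes as the shear's.
- lever_knob (a point): Centre of the black ball knob (34 mm) on the handle, a 15 mm round bar bent upward at the arm's left end. Arm down: 279 mm left (+y) of the pivot, 85 mm above it, 160 mm above the bench. It travels on a 292 mm circle about the pivot, up and to the right (-y). Push it over from its outer (left) side or from beneath; left of it is free.
- flat_bar: Loose flat aluminium bar, 120 mm long (x) x 70 mm wide (y) x 8 mm thick, 0.18 kg, a line scribed across it near the far end, lying flat on the bed short of the blade, up to 7 degrees askew and away from the fence. It slides at 1 to 2 N. Origin at the middle of its underside; x points to the far end, z up.
- bar_end (a point): Middle of the bar's far end, at its underside: 60 mm from the bar's origin along its x.
- stop_face (a point): Back stop: fixed steel bar beyond the blade, 160 mm wide (y), its upright face toward the robot square to the feed, from 4 mm below to 20 mm above bed level. The point is the middle of that face at bed level, at the shear's (122, 10, 45) mm, 36 mm beyond the bed's edge. Axes as the shear's.
- grease_tin: Bystander: low round tin, 70 mm across and 46 mm high, on the bench left of the bed. Origin under its centre.
- spanner: Bystander: combination spanner, 191 x 33 x 9 mm, lying on the bench right of the bed. Origin under its middle, y along its length.
- caliper2: Bystander: vernier caliper, 211 x 70 x 9 mm, lying on the bench in front of the shear. Origin under its middle, y along its length.
- bar_side (a point): Middle of the bar's right long side, at its underside: 35 mm from the bar's origin along -y of the bar.
- fence_face (a point): Side fence: fixed steel strip 10 mm high on the right of the bed, its upright left face parallel to the feed, from the shear's x = -97 to +67 mm at y = -83 mm. The point is on that face at bed level, at the shear's (0, -83, 45) mm. Axes as the shear's. A bar pushed sideways against it squares itself.
Mind the look-alikes: they are no part of the job. Several things have the shape of the flat_bar; the one meant has the colours described above.

How it is judged:
On the way, in this order (a step that is already met when the one before it is completed fails the run):
1. the blade arm stands fully raised by itself, the robot not touching the shear (value of joint blade_arm above 0.9 rad and contact force between each of the fingers, the arm and shear below 0.3 N), for 0.3 s.
2. the bar's far end is against the back stop (x of bar_end in the frame of stop_face above -0.004 m), for 0.1 s.
At the end, for the whole second after the job is handed in: The blade arm stands at its raised rest (over 0.9 rad); the bar lies flat and still on the bed, its far end within 4 mm of the back stop, its right side within 5 mm of the side fence, square within 3 degrees (value of joint blade_arm above 0.9 rad and x of bar_end in the frame of stop_face above -0.004 m and y of bar_side in the frame of fence_face below 0.005 m and angle between the x axis of flat_bar and the x axis of shear, either way round below 0.05 rad and angle between flat_bar's own z axis and vertical below 0.05 rad and z of flat_bar in the frame of shear below 0.049 m and linear speed of flat_bar below 0.01 m/s); the robot touches nothing.
It fails at once if the bar is lifted off the bed (20 mm) or tipped (z of flat_bar in the frame of shear above 0.065 m or angle between flat_bar's own z axis and vertical above 0.3 rad).
It fails at once if the grease tin, spanner or caliper is moved more than 30 mm (distance of any of grease_tin, spanner, caliper2 from where it was at the start of the episode above 0.03 m).
It also fails if it takes over 64 s, if anything falls off the work surface, if the arm or the gripper's body presses on something with over 40 N, if the wrist force passes 120 N, or if a joint passes its speed limit or range.

## Working session

There is one attempt and no reset: what is moved stays moved. The work goes in short steps, Python scripts to look and compute and a tool call to move; the robot and the scene stay as the last step left them, time stands still between calls to the robot, and variables do not carry over. Pictures are saved under pics/ and viewed, at most 10 in all, crops included, and the job is handed in when it is done.

Besides the shell and the picture viewer there is one more tool, called as name(argument=value, ...), one argument or row to a line, values as JSON. servo_tool: Moves the arm, as the interface text tells. Its arguments: {"type":"object","properties":{"series":{"type":"array","items":{"type":"number","minimum":-1,"maximum":1}},"hand":{"type":"number"}},"required":["series"]}

```bash
mkdir -p pics; ls; python3 - <<'E'
from bench import ctrl, viewer
import cv2,pickle
print(ctrl.state())
for n in("scene","top"):
    c=viewer.read_camera(n); pickle.dump(c,open(f"pics/{n}0.pkl","wb"))
    cv2.imwrite(f"pics/{n}0.png",c["color"][:,:,::-1]); print(n,c["fov_y"],c["cx"],c["cy"],c["dist_coeffs"],c["extrinsics"])
E
```

```text
pics
{'clock': 0.0, 'joint_pos': array([ 1.15071366e+00,  5.28347945e-02,  1.40172725e+00,  1.75519092e-05,
        1.68859567e+00, -7.03002234e-02]), 'dq': array([-0.00057444,  0.00012038, -0.00029611,  0.00049652,  0.00188256,
        0.00057744]), 'tau': array([ 1.97625130e-03, -3.81665218e+01, -3.60189199e+01,  5.27935686e-05,
        6.12811200e-03, -1.61376295e-05]), 'tcp_pos': array([0.17976552, 0.49294514, 0.23047218]), 'eef_rot': array([-1.98408407e-04,  1.73999956e-01,  9.84745349e-01, -7.57010364e-04]), 'contact_force': array([-0.37500584, -0.27621876,  1.42004293]), 'torque': array([-0.0168947 , -0.0449319 , -0.03423318]), 'gripper_force': 0.0, 'finger_gap': 0.0851607381615274}
scene 54.20063200865574 317.51503177501354 238.11697775887498 [-0.09037471  0.          0.          0.          0.        ] [[ 0.68705838 -0.72652253 -0.0107607  -0.43115376]
 [-0.40885691 -0.37432075 -0.83229802  0.28156904]
 [ 0.60065531  0.57623692 -0.55422397  0.94093957]
 [ 0.          0.          0.          1.        ]]
top 45.12262159701461 321.40159858958873 250.669728762332 [0.03239722 0.         0.         0.         0.        ] [[ 2.43885262e-03 -9.99940541e-01 -1.06285267e-02 -8.55263813e-02]
 [-9.93539702e-01 -1.21705956e-03 -1.13478542e-01  5.17488263e-01]
 [ 1.13458860e-01  1.08366207e-02 -9.93483596e-01  1.52611335e+00]
 [ 0.00000000e+00  0.00000000e+00  0.00000000e+00  1.00000000e+00]]
```

View pics/scene0.png

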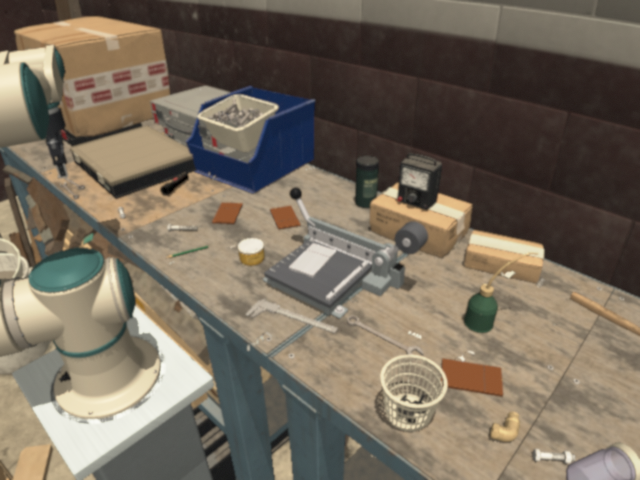

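View pics/top0.png

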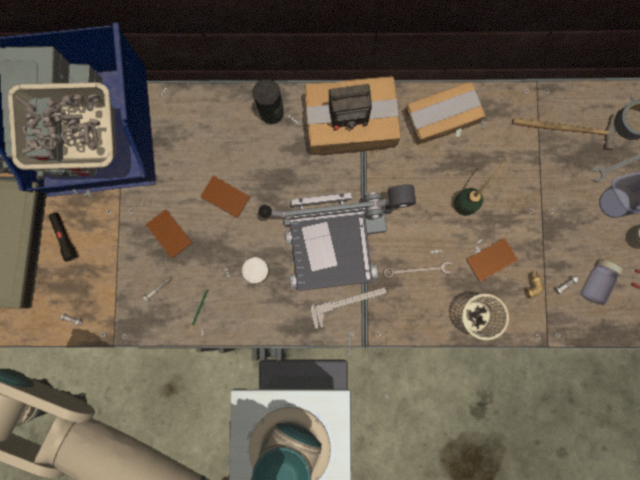

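The aluminium bar is the light plate on the bed, at about (320,246) in the top view and (313,260) in the scene view. The rust-coloured plates at top (169,233), (226,196) and (492,259) are look-alikes. The knob is at top (265,212), the counterweight at (401,196) and the tin at (255,270). Next is a close crop.

```bash
python3 - <<'E'
import cv2
a=cv2.imread("pics/top0.png")[175:325,245:445]
cv2.imwrite("pics/topc.png",cv2.resize(a,None,fx=4,fy=4,interpolation=cv2.INTER_CUBIC))
E
```

```text
(no output)
```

View pics/topc.png

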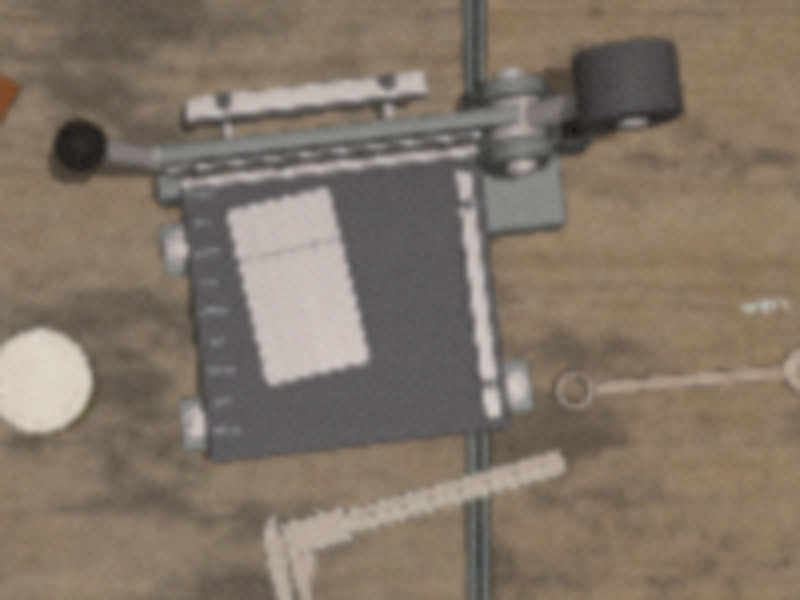

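The crop shows the grey bar with its scribed line: corners at crop (228,210), (327,187), (369,361) and (270,385). The knob is at (80,146), the near bed corners at (212,460) and (507,428), and the fence's left edge runs (457,172) to (485,418).

```bash
cat > h.py <<'E'
import cv2,numpy as np,pickle
def cam(n):
    from bench import viewer
    return viewer.read_camera(n)
def K(c):
    f=240/np.tan(np.radians(c["fov_y"]/2)); return np.array([[f,0,c["cx"]],[0,f,c["cy"]],[0,0,1]])
def px2w(c,uv,z):
    E=np.array(c["extrinsics"]);uv=np.array(uv,float).reshape(-1,1,2)
    d=cv2.undistortPoints(uv,K(c),np.array(c["dist_coeffs"])).reshape(-1,2)
    d=np.c_[d,np.ones(len(d))]@E[:3,:3]; o=-E[:3,:3].T@E[:3,3]
    return o+d*((np.broadcast_to(z,len(d))-o[2])/d[:,2])[:,None]
def w2px(c,P):
    E=np.array(c["extrinsics"])
    return cv2.projectPoints(np.array(P,float).reshape(-1,3),cv2.Rodrigues(E[:3,:3])[0],E[:3,3],K(c),np.array(c["dist_coeffs"]))[0].reshape(-1,2)
E
python3 - <<'E'
from h import *
np.set_printoptions(precision=4,suppress=True)
c=pickle.load(open("pics/top0.pkl","rb"))
cr=lambda p:np.array(p)/4+[245-.4,175-.4]
pts=dict(nl=(212,460,.045),nr=(507,428,.045),fn=(485,418,.055),ff=(457,172,.055),knob=(80,146,.16),
 b1=(228,210,.053),b2=(327,187,.053),b3=(369,361,.053),b4=(270,385,.053),tin=(42,381,.046),sl=(188,125,.065),sr=(428,95,.065),
 cwl=(575,60,.1),calr=(562,460,.009),cal2=(275,525,.009),sp=(575,390,.009))
W={k:px2w(c,cr(v[:2]),v[2])[0] for k,v in pts.items()}
for k,v in W.items(): print(k,v)
n=W['nl']-W['nr'];print(np.linalg.norm(n))
y1=np.arctan2(-n[0],n[1]);f=W['ff']-W['fn'];y2=np.arctan2(f[1],f[0]);print("yaw bed,fence",y1,y2,np.linalg.norm(f))
b=W['b1']+W['b2']-W['b3']-W['b4'];print("bar yaw",np.arctan2(b[1],b[0]),np.linalg.norm(b)/2,np.linalg.norm(W['b1']-W['b2']),np.linalg.norm(W['b4']-W['b3']))
# fit shear pose
from scipy.optimize import least_squares
mod={'nl':(-105,100),'nr':(-105,-100),'fn':(-97,-83),'ff':(67,-83),'knob':(93,154)}
def T(p,m): a=p[2];return np.array(p[:2])+np.array([[np.cos(a),-np.sin(a)],[np.sin(a),np.cos(a)]])@(np.array(m)/1000)
r=least_squares(lambda p:np.concatenate([T(p,m)-W[k][:2] for k,m in mod.items()]),[.5,-.1,0]);print(r.x,r.fun.reshape(-1,2)*1000)
R=lambda w:(np.array([[np.cos(r.x[2]),np.sin(r.x[2])],[-np.sin(r.x[2]),np.cos(r.x[2])]])@(w[:2]-r.x[:2]))*1000
for k in W: print(k,"shear",R(W[k]))
E
```

```text
nl [ 0.4121 -0.0221  0.045 ]
nr [ 0.4336 -0.2171  0.045 ]
fn [ 0.4396 -0.2019  0.055 ]
ff [ 0.6034 -0.1843  0.055 ]
knob [0.6015 0.0554 0.16  ]
b1 [ 0.578  -0.0319  0.053 ]
b2 [ 0.5936 -0.0978  0.053 ]
b3 [ 0.4772 -0.1257  0.053 ]
b4 [ 0.4613 -0.0604  0.053 ]
tin [0.4642 0.0911 0.046 ]
sl [ 0.6331 -0.0056  0.065 ]
sr [ 0.6534 -0.1648  0.065 ]
cwl [ 0.6692 -0.2587  0.1   ]
calr [ 0.4143 -0.2567  0.009 ]
cal2 [ 0.3701 -0.063   0.009 ]
sp [ 0.4617 -0.266   0.009 ]
0.196185094321711
yaw bed,fence 0.10994169052032597 0.10694232827106885 0.164746484821874
bar yaw 0.23731686314741 0.11991024005644664 0.06770424219627165 0.06726581483435984
[ 0.527  -0.1083  0.1116] [[-0.6109  1.4073]
 [ 0.1354 -2.3481]
 [ 0.2529  0.2899]
 [-0.5724  0.968 ]
 [ 0.7949 -0.317 ]]
nl shear [-104.5496   98.5334]
nr shear [-104.8731  -97.6514]
fn shear [-97.2836 -83.2599]
ff shear [ 67.4611 -84.0257]
knob shear [ 92.2453 154.4035]
b1 shear [59.2202 70.2361]
b2 shear [67.3345  3.0199]
b3 shear [-51.3761 -11.7638]
b4 shear [-59.9967  54.9474]
tin shear [-40.1477 205.1985]
sl shear [116.9314  90.2841]
sr shear [119.3455 -70.1827]
cwl shear [ 124.6015 -165.232 ]
calr shear [-128.5282 -134.8981]
cal2 shear [-150.8609   62.5174]
sp shear [ -82.4627 -149.4052]
```

```bash
cat >> h.py <<'E'
from scipy.spatial.transform import Rotation as Rn
O=np.array([.527,-.1083,0]);YAW=.1116
RS=Rn.from_euler('z',YAW).as_matrix()
def S(p): return O+RS@(np.array(p)/1000)      # shear mm -> world
def invS(w): return RS.T@(np.array(w)-O)*1000
def Rtool(tilt): # tool x=-xs ; tilt rad: fingers lean toward -ys
    z=np.array([0,-np.sin(tilt),-np.cos(tilt)]);x=np.array([-1,0,0]);return RS@np.c_[x,np.cross(z,x),z]
def cur():
    from bench import ctrl
    s=ctrl.state();q=s["eef_rot"];return s["tcp_pos"],Rn.from_quat([q[1],q[2],q[3],q[0]]).as_matrix()
def rows(ts,start=None):
    p,R=start or cur()
    for P,T in ts: print(",".join("%g"%round(v,3) for v in np.r_[R.T@(np.array(P)-p)/.25,Rn.from_matrix(R.T@T).as_rotvec()/(np.pi/4)])+",")
PIV=np.array([93,-125,75.])
def lev(th,back=0,tip=20,t0=np.pi/4,dx=0): # tool pose pushing the knob at arm angle th
    n=np.array([0,1,-1])/2**.5;z=np.array([0,-1,-1])/2**.5
    r=np.array([0,279,85])+n*(31.5+back)+z*tip
    return S(PIV+[dx,0,0]+Rn.from_euler('x',th).apply(r)),Rtool(t0-th)
E
python3 - <<'E'
from h import *
np.set_printoptions(precision=3,suppress=True)
p,R=lev(0,25);print(p,cur()[0]);
hi=p+np.array([0,.08,.12]); rows([(hi,R),(p,R)])
E
```

```text
[0.599 0.081 0.106] [0.18  0.493 0.231]
-2.032,-0.673,0.019,0.98,-0.231,-0.556,
-2.142,-0.973,0.5,0.98,-0.231,-0.556,
```

servo_tool(
  series=[-0.2,-0.067,0,0.1,-0.02,-0.06,-0.4,-0.134,0,0.3,-0.07,-0.16,-0.6,-0.2,0,0.45,-0.1,-0.26,-0.8,-0.27,0,0.65,-0.15,-0.36,-1,-0.33,0,0.82,-0.2,-0.46,-1,-0.33,0,0.98,-0.23,-0.556,-1,-0.33,0,0.98,-0.23,-0.556],
  hand=1,
)

```text
clock: 0.8
tcp_pos: [0.3875, 0.3288, 0.2293]
eef_rot: [0.02, -0.052, 0.921, -0.385]
contact_force: [-0.8, 0.1, -1.0]
finger_gap: 0.0002
gripper_force: 0.0
```

```bash
python3 - <<'E'
from h import *
p,R=lev(0,25); print(cur()[0],Rn.from_matrix(cur()[1].T@R).magnitude())
hi=p+np.array([0,.08,.12]); rows([(hi,R),(p,R)])
E
```

```text
[0.38748154 0.32884132 0.2292682 ] 0.006882705652288359
-0.768,-0.529,0.549,-0.007,-0.004,0.003,
-0.734,-0.411,1.113,-0.007,-0.004,0.003,
```

servo_tool(
  series=[-0.15,-0.1,0.11,0,0,0,-0.31,-0.21,0.22,0,0,0,-0.46,-0.32,0.33,0,0,0,-0.61,-0.42,0.44,0,0,0,-0.77,-0.53,0.55,0,0,0,-0.77,-0.53,0.55,0,0,0,-0.76,-0.49,0.7,0,0,0,-0.75,-0.45,0.85,0,0,0,-0.74,-0.43,0.98,0,0,0,-0.74,-0.43,0.98,0,0,0],
)

```text
clock: 1.8
tcp_pos: [0.5956, 0.1007, 0.1286]
eef_rot: [0.017, -0.052, 0.922, -0.383]
contact_force: [0.3, 0.4, -0.6]
finger_gap: 0.0
gripper_force: 0.0
```

```bash
python3 - <<'E'
from h import *
p,R=lev(0,25); print(cur()[0],p,Rn.from_matrix(cur()[1].T@R).magnitude())
c=cam("scene");a=c["color"][130:330,180:440,::-1]
cv2.imwrite("pics/s1.png",cv2.resize(a,None,fx=3,fy=3,interpolation=cv2.INTER_CUBIC))
rows([(p,R)])
E
```

```text
[0.59555468 0.10067891 0.12860049] [0.59939636 0.08074811 0.10590633] 0.00958867729570852
-0.002,0.011,0.134,0,-0.006,0.003,
```

View pics/s1.png

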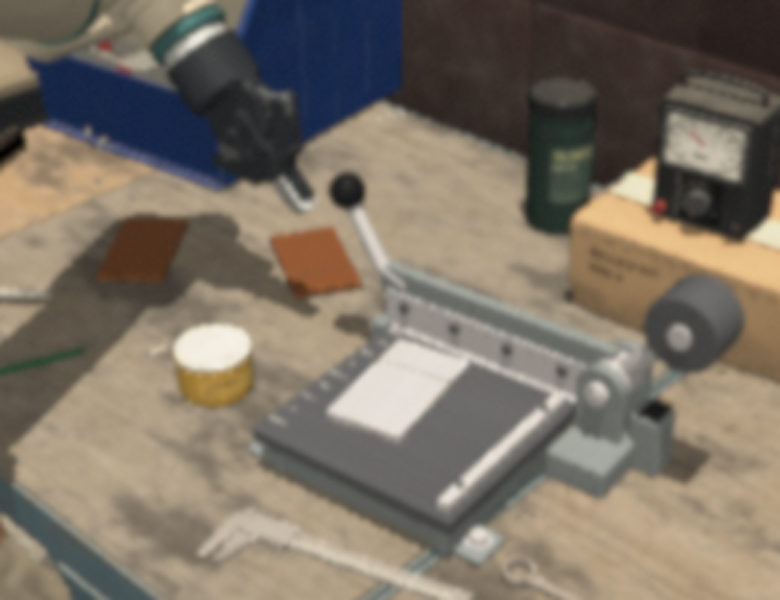

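The fingertip (crop 303,203) is just left of and below the knob (347,190), and the arm is clear of everything. I'll finish the approach and compute the arc.

servo_tool(
  series=[0,0.01,0.07,0,-0.006,0,0,0.01,0.134,0,-0.006,0,0,0.01,0.134,0,-0.006,0],
)

```text
clock: 2.15
tcp_pos: [0.5999, 0.0807, 0.1074]
eef_rot: [0.022, -0.052, 0.923, -0.382]
contact_force: [-0.9, 0.0, -0.8]
finger_gap: 0.0003
gripper_force: 0.0
```

```bash
python3 - <<'E'
from h import *
p,R=lev(0,25); print(cur()[0],p,Rn.from_matrix(cur()[1].T@R).magnitude())
rows([lev(0,10),lev(0,0)]+[lev(t) for t in np.linspace(0.06,.78,13)])
E
```

```text
[0.59994127 0.08065811 0.1074001 ] [0.59939636 0.08074811 0.10590633] 0.002791606026845928
0.002,-0.055,0.004,0.001,0.003,0,
0.002,-0.095,0.004,0.001,0.003,0,
0.002,-0.153,-0.035,-0.075,0.003,0,
0.002,-0.214,-0.07,-0.151,0.003,0.001,
0.002,-0.276,-0.102,-0.228,0.003,0.001,
0.002,-0.34,-0.13,-0.304,0.003,0.001,
0.002,-0.406,-0.154,-0.381,0.003,0.001,
0.002,-0.473,-0.174,-0.457,0.003,0.001,
0.002,-0.541,-0.189,-0.533,0.003,0.001,
0.002,-0.61,-0.201,-0.61,0.003,0.001,
0.002,-0.679,-0.209,-0.686,0.003,0.001,
0.002,-0.749,-0.212,-0.763,0.003,0.001,
0.002,-0.819,-0.211,-0.839,0.003,0.001,
0.002,-0.889,-0.206,-0.915,0.003,0.001,
0.002,-0.958,-0.197,-0.992,0.003,0.002,
```

servo_tool(
  series=[0,-0.055,0,0,0,0,0,-0.095,0,0,0,0,0,-0.124,-0.015,-0.037,0,0,0,-0.153,-0.035,-0.075,0,0,0,-0.184,-0.053,-0.113,0,0,0,-0.214,-0.07,-0.151,0,0,0,-0.245,-0.086,-0.19,0,0,0,-0.276,-0.102,-0.228,0,0,0,-0.308,-0.116,-0.266,0,0,0,-0.34,-0.13,-0.304,0,0],
)

```text
clock: 3.15
tcp_pos: [0.6043, 0.0439, 0.1921]
eef_rot: [0.017, -0.055, 0.962, -0.267]
contact_force: [1.1, 3.8, -0.3]
finger_gap: 0.0003
gripper_force: 1.3
```

```bash
python3 - <<'E'
from h import *
print(cur()[0],lev(.24)[0])
c=cam("scene");a=c["color"][100:300,180:440,::-1]
cv2.imwrite("pics/s2.png",cv2.resize(a,None,fx=3,fy=3,interpolation=cv2.INTER_CUBIC))
rows([lev(t) for t in np.linspace(0.24,.81,20)])
E
```

```text
[0.60434598 0.043899   0.19211745] [0.60356778 0.04352512 0.19044345]
0.005,0.011,0.012,0.004,0.008,-0.003,
0.005,-0.018,-0.008,-0.034,0.008,-0.003,
0.005,-0.047,-0.027,-0.072,0.008,-0.003,
0.005,-0.077,-0.045,-0.11,0.008,-0.003,
0.005,-0.107,-0.063,-0.149,0.008,-0.003,
0.004,-0.138,-0.079,-0.187,0.008,-0.003,
0.004,-0.169,-0.094,-0.225,0.008,-0.002,
0.004,-0.201,-0.109,-0.263,0.008,-0.002,
0.004,-0.233,-0.122,-0.301,0.008,-0.002,
0.004,-0.266,-0.135,-0.34,0.008,-0.002,
0.004,-0.299,-0.146,-0.378,0.008,-0.002,
0.003,-0.332,-0.157,-0.416,0.008,-0.002,
0.003,-0.366,-0.166,-0.454,0.008,-0.002,
0.003,-0.4,-0.175,-0.492,0.008,-0.002,
0.003,-0.434,-0.182,-0.531,0.009,-0.001,
0.003,-0.468,-0.189,-0.569,0.009,-0.001,
0.003,-0.503,-0.194,-0.607,0.009,-0.001,
0.003,-0.538,-0.199,-0.645,0.009,-0.001,
0.003,-0.572,-0.202,-0.683,0.009,-0.001,
0.002,-0.607,-0.204,-0.722,0.009,-0.001,
```

View pics/s2.png

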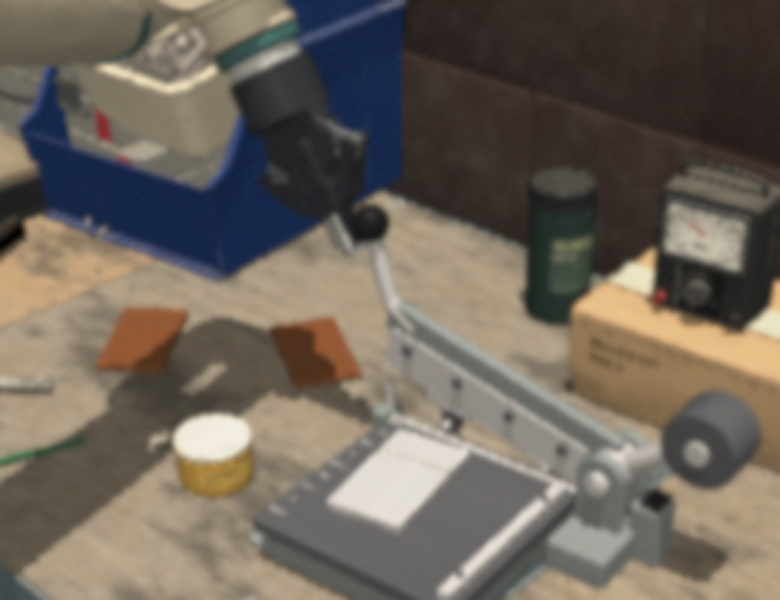

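The lever is rising, with the finger against the knob's lower left at crop (350,240). I'll continue along the arc.

servo_tool(
  series=[0,-0.018,-0.008,-0.034,0,0,0,-0.047,-0.027,-0.072,0,0,0,-0.077,-0.045,-0.11,0,0,0,-0.107,-0.063,-0.149,0,0,0,-0.138,-0.079,-0.187,0,0,0,-0.169,-0.094,-0.225,0,0,0,-0.201,-0.109,-0.263,0,0,0,-0.233,-0.122,-0.301,0,0,0,-0.266,-0.135,-0.34,0,0,0,-0.299,-0.146,-0.378,0,0,0,-0.332,-0.157,-0.416,0,0,0,-0.366,-0.166,-0.454,0,0,0,-0.4,-0.175,-0.492,0,0,0,-0.434,-0.182,-0.531,0,0,0,-0.468,-0.189,-0.569,0,0,0,-0.503,-0.194,-0.607,0,0],
)

```text
clock: 4.8
tcp_pos: [0.6134, -0.0387, 0.2984]
eef_rot: [0.004, -0.057, 0.998, -0.033]
contact_force: [-0.5, 0.9, -0.2]
finger_gap: 0.0003
gripper_force: 0.0
```

servo_tool(
  series=[0,0,0,0,0,0,0,0,0,0,0,0,0,0.1,0,0,0,0,0,0.2,0,0,0,0,0,0.2,0,0,0,0,0,0.2,0,0,0,0],
)

```text
clock: 5.4
tcp_pos: [0.6076, 0.0124, 0.2942]
eef_rot: [0.003, -0.058, 0.998, -0.034]
contact_force: [0.4, -0.1, 0.1]
finger_gap: 0.0003
gripper_force: 0.0
```

```bash
python3 - <<'E'
from h import *
np.set_printoptions(precision=3,suppress=True)
print(invS(cur()[0]))
c=cam("scene");a=c["color"][60:260,180:440,::-1]
cv2.imwrite("pics/s3.png",cv2.resize(a,None,fx=3,fy=3,interpolation=cv2.INTER_CUBIC))
E
```

```text
[ 93.494 110.964 294.219]
```

View pics/s3.png

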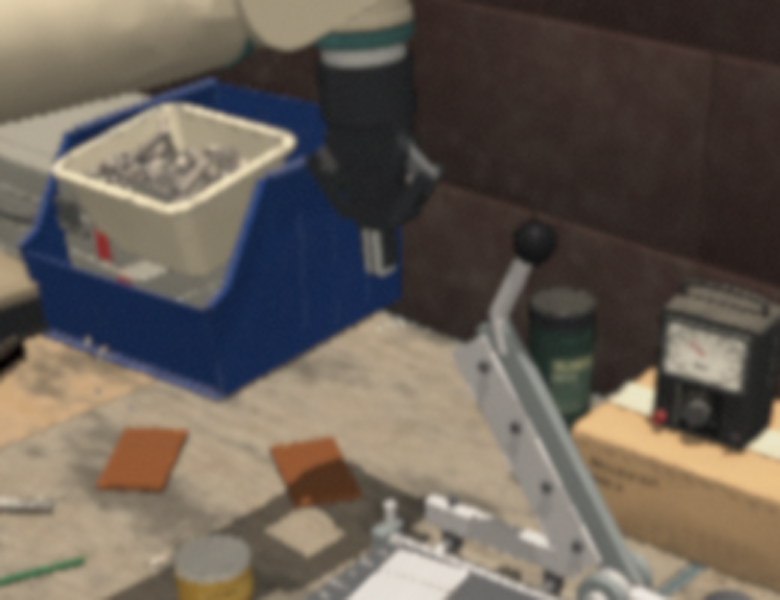

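The blade arm stands raised on its own: knob at crop (535,242), tool clear. Next is the sideways push of the bar.

```bash
python3 - <<'E'
from h import *
R=Rtool(0)
rows([(S((0,115,200)),R),(S((0,112,100)),R),(S((0,112,48)),R)])
E
```

```text
0.375,0.046,0.374,-0.088,0.004,0.004,
0.376,0.061,0.774,-0.088,0.004,0.004,
0.377,0.076,0.981,-0.088,0.004,0.004,
```

servo_tool(
  series=[0.19,0.02,0.1,-0.04,0,0,0.375,0.046,0.2,-0.088,0,0,0.375,0.046,0.374,-0.088,0,0,0.375,0.052,0.56,-0.088,0,0,0.375,0.06,0.72,-0.088,0,0,0.376,0.07,0.86,-0.088,0,0,0.376,0.076,0.95,-0.088,0,0,0.376,0.076,0.975,-0.088,0,0,0.376,0.076,0.975,-0.088,0,0],
)

```text
clock: 6.35
tcp_pos: [0.5147, 0.003, 0.0494]
eef_rot: [0.001, -0.057, 0.998, 0.0]
contact_force: [-0.8, -0.1, 1.8]
finger_gap: -0.0003
gripper_force: 0.0
```

```bash
python3 - <<'E'
from h import *
np.set_printoptions(precision=2,suppress=True)
print(invS(cur()[0])); R=Rtool(0)
rows([(S((0,y,49)),R) for y in (80,40,10,2,-1)])
E
```

```text
[  0.12 111.95  49.38]
0.001,-0.128,0.001,0.001,0.003,0.003,
0.001,-0.288,0.001,0.001,0.003,0.003,
0.001,-0.408,0.001,0.001,0.003,0.003,
0.001,-0.44,0.001,0.001,0.003,0.003,
0.001,-0.452,0.001,0.001,0.003,0.003,
```

servo_tool(
  series=[0,-0.1,0.005,0,0,0,0,-0.13,0.005,0,0,0,0,-0.16,0.005,0,0,0,0,-0.19,0.005,0,0,0,0,-0.22,0.005,0,0,0,0,-0.25,0.005,0,0,0,0,-0.28,0.005,0,0,0,0,-0.31,0.005,0,0,0,0,-0.34,0.005,0,0,0,0,-0.37,0.005,0,0,0,0,-0.39,0.005,0,0,0,0,-0.41,0.005,0,0,0,0,-0.42,0.005,0,0,0,0,-0.43,0.005,0,0,0,0,-0.44,0.005,0,0,0,0,-0.44,0.005,0,0,0],
)

```text
clock: 7.95
tcp_pos: [0.5273, -0.1061, 0.0482]
eef_rot: [0.002, -0.057, 0.998, 0.0]
contact_force: [-0.1, 0.1, 0.2]
finger_gap: 0.0
gripper_force: 0.0
```

```bash
python3 - <<'E'
from h import *
np.set_printoptions(precision=2,suppress=True)
print(invS(cur()[0]))
c=cam("scene");a=c["color"][190:330,240:420,::-1]
cv2.imwrite("pics/s4.png",cv2.resize(a,None,fx=4,fy=4,interpolation=cv2.INTER_CUBIC))
E
```

```text
[ 0.58  2.13 48.25]
```

View pics/s4.png

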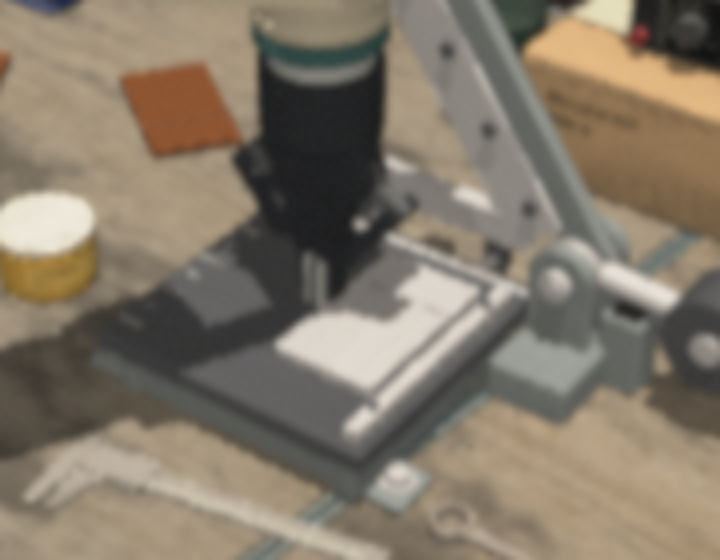

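The bar is square and close to the fence, but a dark gap remains (crop about 430,345), so the tips are thinner than I assumed. I'll push on until force shows.

servo_tool(
  series=[0,-0.01,0,0,0,0,0,-0.02,0,0,0,0,0,-0.03,0,0,0,0,0,-0.03,0,0,0,0],
)

```text
clock: 8.4
tcp_pos: [0.5283, -0.1136, 0.0483]
eef_rot: [0.002, -0.057, 0.998, 0.0]
contact_force: [-0.1, -0.2, -0.6]
finger_gap: -0.0
gripper_force: 0.0
```

servo_tool(
  series=[0,-0.005,0,0,0,0,0,-0.01,0,0,0,0,0,-0.01,0,0,0,0],
)

```text
clock: 8.7
tcp_pos: [0.5283, -0.1143, 0.0483]
eef_rot: [0.001, -0.057, 0.998, 0.002]
contact_force: [-2.2, 7.3, 2.6]
finger_gap: 0.0
gripper_force: 3.8
```

Pushed to 7 N: the bar is against the fence with the TCP at shear y of about -6. I'll back off, lift, go behind the near end and push forward.

```bash
python3 - <<'E'
from h import *
np.set_printoptions(precision=2,suppress=True)
print(invS(cur()[0])); R=Rtool(0)
rows([(S(q),R) for q in ((1,10,48.5),(-20,0,80),(-95,-48,80),(-95,-48,48.3),(-75,-48,48.3))])
E
```

```text
[ 0.59 -6.09 48.32]
-0.002,0.064,-0,0.005,0.003,0.004,
0.082,0.025,-0.127,0.005,0.003,0.004,
0.383,-0.166,-0.128,0.005,0.003,0.004,
0.383,-0.166,-0.002,0.005,0.003,0.004,
0.303,-0.167,-0.001,0.005,0.003,0.004,
```

servo_tool(
  series=[0,0.06,0,0,0,0.004,0,0.06,-0.06,0,0,0.004,0.08,0.025,-0.127,0,0,0.004,0.23,-0.07,-0.127,0,0,0.004,0.383,-0.166,-0.127,0,0,0.004,0.383,-0.166,-0.127,0,0,0.004,0.383,-0.166,-0.06,0,0,0.004,0.383,-0.166,0,0,0,0.004,0.383,-0.166,0,0,0,0.004],
)

```text
clock: 9.6
tcp_pos: [0.4376, -0.1674, 0.0472]
eef_rot: [0.001, -0.056, 0.998, 0.001]
contact_force: [0.3, -0.5, 0.3]
finger_gap: 0.0005
gripper_force: 0.0
```

```bash
python3 - <<'E'
from h import *
np.set_printoptions(precision=2,suppress=True)
print(invS(cur()[0])); R=Rtool(0)
rows([(S(q),R) for q in ((-70,-48,48.3),(-20,-48,48.3),(-9,-48,48.3))])
c=cam("top");a=c["color"][175:325,265:425,::-1]
cv2.imwrite("pics/t5.png",cv2.resize(a,None,fx=4,fy=4,interpolation=cv2.INTER_CUBIC))
E
```

```text
[-95.43 -48.79  47.23]
-0.102,0.003,-0.004,0.002,0.002,-0,
-0.302,0.003,-0.004,0.002,0.002,-0,
-0.346,0.003,-0.004,0.002,0.002,-0,
```

View pics/t5.png

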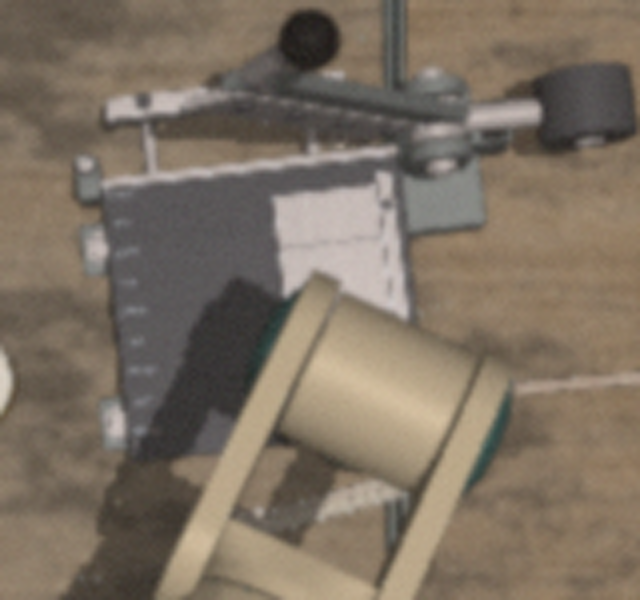

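The bar is flush to the fence (its right edge meets the fence at crop 380,230), and the way under the raised blade is clear. Pushing forward now.

servo_tool(
  series=[-0.07,0.003,-0.003,0,0,0,-0.1,0.003,-0.003,0,0,0,-0.12,0.003,-0.003,0,0,0,-0.14,0.003,-0.003,0,0,0,-0.16,0.003,-0.003,0,0,0,-0.18,0.003,-0.003,0,0,0,-0.2,0.003,-0.003,0,0,0,-0.22,0.003,-0.003,0,0,0,-0.24,0.003,-0.003,0,0,0,-0.26,0.003,-0.003,0,0,0,-0.28,0.003,-0.003,0,0,0,-0.3,0.003,-0.003,0,0,0,-0.315,0.003,-0.003,0,0,0,-0.325,0.003,-0.003,0,0,0,-0.335,0.003,-0.003,0,0,0,-0.335,0.003,-0.003,0,0,0],
)

```text
clock: 11.25
tcp_pos: [0.5211, -0.1579, 0.0503]
eef_rot: [0.001, -0.056, 0.998, 0.0]
contact_force: [-6.4, 1.1, 7.2]
finger_gap: 0.0001
gripper_force: 4.7
```

servo_tool(
  series=[-0.01,0,0,0,0,0,-0.015,0,0,0,0,0,-0.015,0,0,0,0,0],
)

```text
clock: 11.55
tcp_pos: [0.5246, -0.1575, 0.0502]
eef_rot: [0.001, -0.056, 0.998, 0.0]
contact_force: [-6.6, 0.2, 7.6]
finger_gap: 0.0
gripper_force: 5.0
```

```bash
python3 - <<'E'
from h import *
np.set_printoptions(precision=2,suppress=True)
print(invS(cur()[0])); 
c=cam("scene");a=c["color"][210:310,260:410,::-1]
cv2.imwrite("pics/s6.png",cv2.resize(a,None,fx=5,fy=5,interpolation=cv2.INTER_CUBIC))
E
```

```text
[ -7.86 -48.61  50.24]
```

View pics/s6.png

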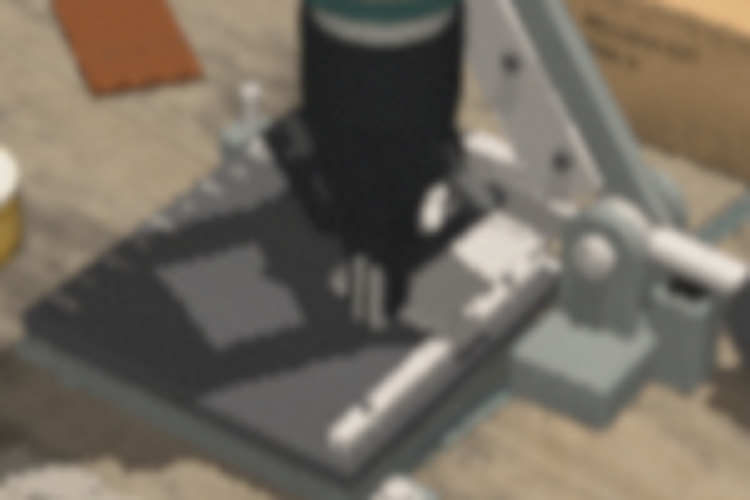

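Force about (-6.5, 0, +7.5) N suggests the tip edge is wedging on the bar's top edge. I'll back off and measure the bar.

servo_tool(
  series=[0.04,0,0,0,0,0,0.08,0,-0.05,0,0,0,0.2,0.2,-0.4,0,0,0,0.3,0.5,-0.5,0,0,0,0.3,0.7,-0.5,0,0,0,0.3,0.9,-0.5,0,0,0,0.3,0.9,-0.5,0,0,0],
)

```text
clock: 12.3
tcp_pos: [0.4289, 0.0396, 0.1706]
eef_rot: [0.003, -0.055, 0.998, 0.0]
contact_force: [0.9, 0.2, -0.4]
finger_gap: 0.0001
gripper_force: 0.0
```

```bash
python3 - <<'E'
from h import *
np.set_printoptions(precision=2,suppress=True)
print(invS(cur()[0])); 
c=cam("top");pickle.dump(c,open("pics/t7.pkl","wb"));a=c["color"][175:295,280:420,::-1]
cv2.imwrite("pics/t7.png",cv2.resize(a,None,fx=5,fy=5,interpolation=cv2.INTER_CUBIC))
E
```

```text
[-81.05 157.91 170.59]
```

View pics/t7.png

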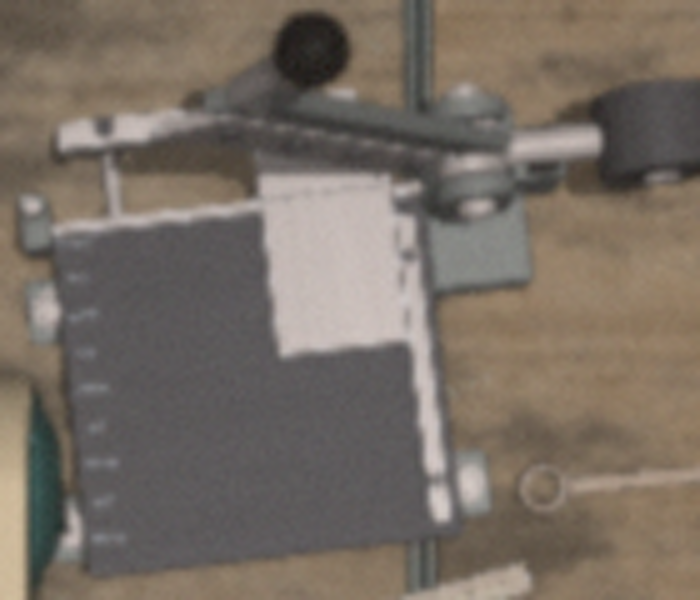

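The bar is flush with the fence and under the blade; its near corners are at crop (279,357) and (410,342). That is the last of my ten pictures, so I'll use numbers from here.

```bash
python3 - <<'E'
from h import *
np.set_printoptions(precision=1,suppress=True)
c=pickle.load(open("pics/t7.pkl","rb"))
for p,z in [((279,357),.053),((410,342),.053),((262,178),.053),((94,577),.045),((455,536),.045),((413,345),.055),((436,522),.055)]:
    print(p,invS(px2w(c,np.array(p)/5+[279.6,174.6],z)[0]))
# column profile along the shear x at y=-48 (bar near edge) by sampling
g=cv2.cvtColor(c["color"],cv2.COLOR_RGB2GRAY).astype(np.float32)
for y in (-25,-48,-70):
    xs=np.arange(-14,14,1.);q=w2px(c,[S((x,y,53)) for x in xs]).astype(np.float32)
    v=cv2.remap(g,q[:,0],q[:,1],cv2.INTER_LINEAR).ravel();i=np.where(v>(v[0]+v[-1])/2)[0][0];print(y,"edge x",xs[i-1]+((v[0]+v[-1])/2-v[i-1])/(v[i]-v[i-1]),v[0],v[-1])
    xs=np.arange(-116,-94,1.);q=w2px(c,[S((x,y,45)) for x in xs]).astype(np.float32)
    v=cv2.remap(g,q[:,0],q[:,1],cv2.INTER_LINEAR).ravel();t=(v[:3].mean()+v[-3:].mean())/2;i=np.where(v<t)[0][0];print("   bed edge x",xs[i])
E
```

```text
(279, 357) [ -1.1 -13.6  53. ]
(410, 342) [ -0.8 -83.5  53. ]
(262, 178) [ 95.6 -15.3  53. ]
(94, 577) [-105.8   96.5   45. ]
(455, 536) [-105.2  -95.7   45. ]
(413, 345) [ -2.8 -84.8  55. ]
(436, 522) [-97.3 -85.8  55. ]
-25 edge x 0.1560114473104477 91.09961 189.52734
   bed edge x -107.0
-48 edge x -0.04993009567260742 90.62109 191.6875
   bed edge x -108.0
-70 edge x 0.020129956305027008 90.899414 191.9375
   bed edge x -110.0
```

```bash
python3 - <<'E'
from h import *
R=Rtool(0)
rows([(S(q),R) for q in ((-45,-48,110),(-45,-48,60),(-45,-48,46.5))])
E
```

```text
-0.139,-0.849,0.247,0.005,0.009,0.006,
-0.137,-0.85,0.447,0.005,0.009,0.006,
-0.137,-0.85,0.501,0.005,0.009,0.006,
```

servo_tool(
  series=[-0.03,-0.2,0,0,0,0,-0.06,-0.4,0,0,0,0,-0.1,-0.6,0.1,0,0.009,0.006,-0.138,-0.8,0.2,0,0.009,0.006,-0.138,-0.85,0.25,0,0.009,0.006,-0.138,-0.85,0.4,0,0.009,0.006,-0.138,-0.85,0.47,0,0.009,0.006,-0.138,-0.85,0.5,0,0.009,0.006,-0.138,-0.85,0.5,0,0.009,0.006],
)

```text
clock: 13.25
tcp_pos: [0.4878, -0.1691, 0.0454]
eef_rot: [-0.002, -0.053, 0.999, 0.0]
contact_force: [0.4, -0.2, 0.2]
finger_gap: -0.0001
gripper_force: 0.0
```

```bash
python3 - <<'E'
from h import *
np.set_printoptions(precision=1,suppress=True)
print(invS(cur()[0]))
R=Rtool(0)
rows([(S(q),R) for q in ((-20,-48,46.5),(-8,-48,46.5),(0,-48,46.5))])
E
```

```text
[-45.8 -56.1  45.4]
-0.103,0.033,-0.005,0.001,-0.005,-0.007,
-0.151,0.033,-0.005,0.001,-0.005,-0.007,
-0.183,0.033,-0.005,0.001,-0.005,-0.007,
```

servo_tool(
  series=[-0.05,0.033,-0.003,0,-0.005,-0.007,-0.1,0.033,-0.003,0,-0.005,-0.007,-0.125,0.033,-0.003,0,-0.005,-0.007,-0.14,0.033,-0.003,0,-0.005,-0.007,-0.15,0.033,-0.003,0,-0.005,-0.007,-0.15,0.033,-0.003,0,-0.005,-0.007],
)

```text
clock: 13.85
tcp_pos: [0.5245, -0.1566, 0.0451]
eef_rot: [0.0, -0.056, 0.998, 0.001]
contact_force: [-0.3, 1.4, 1.8]
finger_gap: 0.0002
gripper_force: 0.6
```

servo_tool(
  series=[-0.008,0,0,0,0,0,-0.012,0,0,0,0,0,-0.012,0,0,0,0,0],
)

```text
clock: 14.15
tcp_pos: [0.5253, -0.1565, 0.0451]
eef_rot: [-0.003, -0.056, 0.998, 0.001]
contact_force: [-13.4, 1.0, 8.8]
finger_gap: -0.0001
gripper_force: 7.9
```

servo_tool(
  series=[-0.006,0,0,0,0,0,-0.006,0,0,0,0,0],
)

```text
clock: 14.35
tcp_pos: [0.5254, -0.1565, 0.0451]
eef_rot: [-0.005, -0.056, 0.998, 0.001]
contact_force: [-22.1, -0.3, 13.6]
finger_gap: 0.0001
gripper_force: 12.3
```

```bash
python3 - <<'E'
from h import *
np.set_printoptions(precision=1,suppress=True)
print(invS(cur()[0]))
E
```

```text
[ -7.  -47.7  45.1]
```

It is rigid now (0.1 mm of travel for 9 N more), so the bar is home. Retract and verify numerically.

servo_tool(
  series=[0.05,0,0,0,0,0,0.1,0,-0.02,0,0,0,0.2,0.1,-0.2,0,0,0,0.3,0.3,-0.4,0,0,0,0.3,0.5,-0.5,0,0,0,0.3,0.7,-0.5,0,0,0,0.3,0.9,-0.5,0,0,0,0.3,0.9,-0.5,0,0,0],
)

```text
clock: 15.15
tcp_pos: [0.4289, 0.0613, 0.1714]
eef_rot: [0.002, -0.056, 0.998, 0.001]
contact_force: [1.1, 0.1, -0.4]
finger_gap: 0.0001
gripper_force: 0.0
```

```bash
python3 - <<'E'
from h import *
np.set_printoptions(precision=2,suppress=True)
c=cam("top");c0=pickle.load(open("pics/t7.pkl","rb"))
def edge(c,fn,rng,up):
    g=cv2.cvtColor(c["color"],cv2.COLOR_RGB2GRAY).astype(np.float32)
    q=w2px(c,[S(fn(t)) for t in rng]).astype(np.float32);v=cv2.remap(g,q[:,0],q[:,1],cv2.INTER_LINEAR).ravel()
    t=(v[:4].mean()+v[-4:].mean())/2;i=np.where(v>t)[0][0] if up else np.where(v<t)[0][0]
    return rng[i-1]+(t-v[i-1])/(v[i]-v[i-1])
for n,k in (("before",c0),("now",c)):
    print(n,"near",[round(float(edge(k,lambda x:(x,y,53),np.arange(-14,14,1.),1)),2) for y in (-20,-35,-48,-60,-75)],
     "left",[round(float(edge(k,lambda y:(x,y,53),np.arange(0,-28,-1.),1)),2) for x in (8,25,45,65)])
from bench import ctrl;s=ctrl.state();print(s["contact_force"],s["tcp_pos"])
d=cv2.absdiff(pickle.load(open("pics/top0.pkl","rb"))["color"],c["color"]).max(2)
for n,w in (("spanner",(.47,-.33)),("cal",(.40,-.15)),("tin",(.464,.091))): 
    u,v=w2px(c,[(*w,.01)])[0].astype(int);print(n,d[v-12:v+12,u-30:u+30].mean())
E
```

```text
before near [-0.84, -0.43, -0.05, -0.5, 0.56] left [-12.08, -12.34, -12.84, -11.22]
now near [1.46, 1.95, 1.05, 2.3, 1.54] left [-12.06, -12.29, -12.84, -11.25]
[-0.74  2.31  0.81] [0.43 0.06 0.17]
spanner 2.7840277777777778
cal 2.8229166666666665
tin 53.21319444444445
```

```bash
python3 -c "
from bench import ctrl
print(ctrl.close_job())"
```

```text
the job is handed in; nothing more can be done
None
```

I handed the job in at about 15 s: the blade arm stayed up by itself when last viewed, the bar measured square, along the side fence and home against the back stop, and the robot is clear of everything; the spanner and caliper had not moved, but the last tin check was blocked by the arm, and the hand-in gave no verdict.

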